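# Trip-test the square tool-setter sensor and store the result

## Task

Test the square-headed sensor on the printer bed: press its head down gently with the fingertips so that it trips, keep it down for about two seconds and let it spring back up, then press the wide key on the control pod to store the result and draw back. Only touch, do not grip, lift or shift anything, and leave the other sensors, the small keys and the printed pieces and other things around alone.

Things in the scene. Friction and masses are not known exactly. Their poses are not given: they have to be found in the camera images.
- setter_square: Tool-setter sensor with a square head (36 x 36 mm, 6 mm thick), loose (0.3 to 0.5 kg) on the build plate: steel foot 52 mm across, black housing 42 mm across up to 34 mm, above it a stem and the head. Origin: centre of its underside, z up. The three sensors differ only in the head and stand in any order along the plate's near side, 65 mm or more apart.
- square_top (a point): Centre of the top face of the square head, 52 mm above the sensor's underside at rest (82 mm above the bench); it goes down with the head.
- head_square (a joint): Travel of the square head in m: 0 = up, 0.010 = on its stop. Sprung: 1 N starts it, 2.6 N at 4 mm, 5 N at the stop; it springs back when let go. The sensor trips at 4 mm.
- setter_round: Tool-setter sensor with a round head (40 mm across, 6 mm thick), loose (0.3 to 0.5 kg) on the build plate: steel foot 52 mm across, black housing 42 mm across up to 34 mm, above it a stem and the head. Origin: centre of its underside, z up. The three sensors differ only in the head and stand in any order along the plate's near side, 65 mm or more apart.
- round_top (a point): Centre of the top face of the round head, 52 mm above the sensor's underside at rest (82 mm above the bench); it goes down with the head.
- head_round (a joint): Travel of the round head in m: 0 = up, 0.010 = on its stop. Sprung: 1 N starts it, 2.6 N at 4 mm, 5 N at the stop; it springs back when let go. The sensor trips at 4 mm.
- setter_cross: Tool-setter sensor with a cross-shaped head (44 mm across, arms 11 mm wide, 6 mm thick), loose (0.3 to 0.5 kg) on the build plate: steel foot 52 mm across, black housing 42 mm across up to 34 mm, above it a stem and the head. Origin: centre of its underside, z up. The three sensors differ only in the head and stand in any order along the plate's near side, 65 mm or more apart.
- cross_top (a point): Centre of the top face of the cross-shaped head, 52 mm above the sensor's underside at rest (82 mm above the bench); it goes down with the head.
- head_cross (a joint): Travel of the cross head in m: 0 = up, 0.010 = on its stop. Sprung: 1 N starts it, 2.6 N at 4 mm, 5 N at the stop; it springs back when let go. The sensor trips at 4 mm.
- bed: Printer bed lying on the bench: black carrier with a bronze textured build plate on top, 280 x 310 mm, top face 30 mm above the bench, fixed. Origin: centre of its underside; its near edge (-x) faces the robot, turned up to 0.3 rad.
- pod: Grey control pod fixed on the bench, 130 (x) x 160 (y) x 38 mm high, a dark screen in the far half of its top and a row of three black keys in the near half. Origin: centre of its underside; the key row runs along its y axis.
- wide_key_top (a point): Centre of the top of the wide oblong key (22 x 40 mm, long along the pod's y), in the middle of the row; top 47 mm above the bench when up.
- wide_key (a joint): Travel of the wide key in m: 0 = up, 0.006 = on its stop. Sprung: 1.3 N starts it, 2.75 N at 3 mm, 4.3 N at the stop. It registers at 3 mm and springs back.
- small_key_l (a joint): Travel (m, 0 = up, 0.006 = down) of the small round key, 18 mm across, 52 mm to the +y side of the wide key; sprung alike.
- small_key_r (a joint): Travel (m, 0 = up, 0.006 = down) of the small round key, 18 mm across, 52 mm to the -y side of the wide key; sprung alike.
- tray_print: Dark grey printed tilted tray on supports, raft 85 x 150 mm, about 88 mm high, loose on the plate's far side. Origin: centre of its underside.
- pillar_tall: Dark grey printed pillar 58 mm high, 16 mm square, on a 30 mm square foot, loose in the middle of the plate. Origin: underside.
- pillar_short: Dark grey printed pillar 35 mm high, 18 mm square, on a 30 mm square foot, loose in the middle of the plate. Origin: underside.
- collar_print: Dark grey printed ring 30 mm across, 14 mm high, loose on the plate near its front edge. Origin: underside.
- scraper: Spatula-like plate scraper about 200 mm long, lying loose on the bench to the right of the pod. Origin: underside.
- spool: Dark spool 200 mm across, 64 mm high, lying flat and loose on the bench to the robot's left. Origin: centre of the underside.
- glue: White glue stick 32 mm across, 95 mm high, standing loose beyond the pod. Origin: underside.
Mind the look-alikes: they are no part of the job. Leave any red look-alike of the setter_cross alone.

How it is judged (in metres and radians):
On the way, in this order (a step that is already met when the one before it is completed fails the run):
1. the square head is held pressed, 4 mm or more, for at least 1.5 s (value of joint head_square above 0.004 m), for 1.5 s.
2. the square head is let up again and no longer touched (value of joint head_square below 0.0015 m and contact force between the fingers and setter_square below 0.2 N), for 0.1 s.
3. the wide key is pressed 3 mm or more (value of joint wide_key above 0.003 m), for 0.1 s.
At the end, for the whole second after the job is handed in: All sensor heads and keys are back up (within 1.5 mm), the three sensors stand upright and at rest within 10 mm of where they stood, and all other loose things are within 20 mm of where they were (value of joint each of head_square, wide_key, head_round, head_cross, small_key_l, small_key_r below 0.0015 m and distance of each of setter_square, setter_round, setter_cross from where it was at the start of the episode below 0.01 m and angle between each of setter_square, setter_round, setter_cross's own z axis and vertical below 0.1 rad and linear speed of each of setter_square, setter_round, setter_cross below 0.02 m/s and distance of each of tray_print, pillar_tall, pillar_short, collar_print, scraper, spool, glue from where it was at the start of the episode below 0.02 m); the robot touches nothing.
It fails at once if a sensor is lifted, carried, tipped or shoved more than 10 mm (distance of any of setter_square, setter_round, setter_cross from where it was at the start of the episode above 0.01 m or angle between any of setter_square, setter_round, setter_cross's own z axis and vertical above 0.2 rad).
It fails at once if a wrong sensor is touched with over 1.5 N or its head pressed over 2 mm (value of joint any of head_round, head_cross above 0.002 m or contact force between any of the arm, the fingers and setter_round above 1.5 N or contact force between any of the arm, the fingers and setter_cross above 1.5 N).
It fails at once if a small round key is pressed over 1.5 mm (value of joint any of small_key_l, small_key_r above 0.0015 m).
It fails at once if the square-headed sensor or the pod is pushed with more than 20 N (contact force between any of the fingers, the arm and setter_square above 20 N or contact force between any of the fingers, the arm and pod above 20 N).
It fails at once if a printed piece or a thing on the bench is moved more than 20 mm or toppled (distance of any of tray_print, pillar_tall, pillar_short, collar_print, scraper, spool, glue from where it was at the start of the episode above 0.02 m or angle between any of pillar_tall, pillar_short, glue's own z axis and vertical above 0.4 rad).
It also fails if it takes over 45 s, if anything falls off the work surface, if the arm or the gripper's body presses on something with over 40 N, if the wrist force passes 120 N, or if a joint passes its speed limit or range.

## Robot

A 6-joint arm with a two-finger parallel gripper is mounted at the origin on the work surface. World frame = base frame: x ahead of the robot, y to its left, z up, the work surface at z = 0. Lengths are in mm, angles in rad, forces in N, time in s.
With the tool pointing down it reaches from about 300 to 775 mm from the base axis. Payload 14.6 kg.
Tool frame: the origin (TCP) lies midway between the tips of the shut fingers; the grasp point (between the pads) lies 19 mm behind it; z points along the fingers, y is the line along which they close (so a half turn about z gives the same grasp; the last joint's range is limited). The gripper opens to 94 mm and grips with 3 to 60 N. Pads are 16 mm wide; open, the fingers measure 119 mm over their backs; the gripper's body (75 mm by 177 mm) begins 78 mm behind the grasp point.
Start: joints at [-1.212, 0.3, 1.521, -0, 1.321, -0.067], TCP at [227.169, -500.882, 169.546] pointing down, gripper open.
Joint ranges: [-3.03, 3.03], [-0.79, 2.21], [0.23, 2.52], [-1.04, 4.18], [0, 3.07], [-2.55, 2.55]. Speed limits (rad/s): [2.22, 2.22, 2.57, 3.14, 3.14, 3.14].

## Interface

Orientations are given as [roll, pitch, yaw] about the fixed x, y, z axes, in that order (R = Rz(yaw) Ry(pitch) Rx(roll)).
In Python, from cell import * gives the robot as it stands. The module is installed in compiled form; this text tells all that it offers.
- The arm moves only by the tool servo_tool, never from a script. Its argument "motion" is a list of rows, each an object of numbers: "wx", "wy", "wz": the turn, a rotation vector about the tool's x, y, z in units of 2 rad (1.0 is 2 rad); "dx", "dy", "dz": the shift along the tool's x, y, z in units of 10 cm (1.0 is 10 cm); "fingers": the closure, from -1 (fully open) to 1 (shut). In form: [{"wx": .., "wy": .., "wz": .., "dx": .., "dy": .., "dz": .., "fingers": ..}, ...]. A call has 1 to 10 rows; each row is the pose to reach, as a shift and turn from the pose commanded when the call began, along the tool's axes at that moment; what a row does not reach only later rows make up. A row lasts 1/10 s, in which the tool goes at most 50 mm and 8.59 degrees, less where a joint would pass 70% of its speed; a pose out of reach is approached as far as the arm can. A call with a number of a shift or a turn outside -1 to 1 is refused whole. A call with a gripper value outside its range is refused whole. The fingers move at their own pace and stop on an object; "newtons" is the grip in N (left out, the last holds). Time passes only in rows, so rows that repeat a pose let the fingers close. It gives the time, the measured TCP pose, the force, the opening and the grip force at its end, in the units of the state.
- read_state(): the state, without advancing time (a new reading comes with each control period).
- camera(name): name is "scene" or "side" or "wrist"; returns a dict with "image" (400x640x3 uint8, red, green, blue), "fx", "fy", "cx", "cy" (pixels), "k1" (the pictures are not rectified: a ray, as slopes to the right and down, at radius r is drawn at 1 + k1 r^2 times it, then the intrinsics apply), "R" (3x3) and "t" (3): a world point X has camera coordinates R X + t. Camera axes: x right, y down, z forward; pixel columns grow to the right and rows downward; lengths in mm; the calibration is good to about 2 mm. A picture is of the moment at which its call begins. There is no depth.
- sign_off(): hands the job in; it is judged then, once.
Trained networks look in a picture, given as the dict that the camera call returned (one of the last four; its "shot" number tells which), for a name from the list of things; names that differ only in an ending like _2 or _b are one class to them, and where a whole thing is asked for, a point or a joint stands for the part that bears it (a point fixed in the world has none). Each returns a list of dicts, best first, with "conf" (0 to 1); they miss things now and then, are a little off and sometimes report something else, mostly with a low value. They report only what shows in the picture. A call takes as long as a camera call. They do not tell look-alikes from the thing itself.
- spot_in(query, picture): "location" ([column, row] in pixels, amid what is visible of it).
- trace(query, picture): "pixels" (400x640 bool, what is visible of it) and "location" ([column, row] in pixels, amid what is visible of it).
The state is a dict: "clock": time; "joints": joint angles; "qd": joint speeds; "effort": joint torques, N m; "eef_pos": TCP position; "eef_rot": TCP orientation; "wrist_force": force on the tool from outside, world axes, zero at the start; "moment": the same for the moment, N m; "finger_gap": finger opening in mm; "finger_force": force on a finger pad.
Only numpy, scipy, OpenCV 4.12 (cv2) and the standard library are available. Lean on these libraries where they do the work, as an engineer would, in place of code of your own. Each camera call takes 0.05 s, during which the arm holds its last target. There are 200 camera calls.

## Working session

There is one attempt and no reset: what is moved stays moved. The work goes in short steps, Python scripts to look and compute and a tool call to move; the robot and the scene stay as the last step left them, time stands still between calls to the robot, and variables do not carry over. Pictures are saved under pics/ and viewed, at most 10 in all, crops included, and the job is handed in when it is done.

Besides the shell and the picture viewer there is one more tool, called as a command line: name --argument value ..., lists and objects as JSON in quotes. servo_tool: Moves the arm, as the interface text tells. Its arguments: {"type":"object","properties":{"motion":{"type":"array","items":{"type":"object","properties":{"wx":{"type":"number"},"wy":{"type":"number"},"wz":{"type":"number"},"dx":{"type":"number"},"dy":{"type":"number"},"dz":{"type":"number"},"fingers":{"type":"number"}}}},"newtons":{"type":"number"}},"required":["motion"]}

```bash
mkdir -p pics; cat > h.py <<'E'
from cell import *
import numpy as np, cv2
def ray(c,px):
    d=np.array([(px[0]-c['cx'])/c['fx'],(px[1]-c['cy'])/c['fy']]);u=d.copy()
    for _ in range(20): u=d/(1+c['k1']*(u@u))
    R=np.array(c['R']);return -R.T@np.array(c['t']),R.T@np.array([u[0],u[1],1])
def at(c,px,z):
    o,d=ray(c,px);return o+d*(z-o[2])/d[2]
def save(n,im): cv2.imwrite('pics/'+n,np.ascontiguousarray(im[:,:,::-1]))
E
python3 - <<'E'
from h import *
s=read_state();print({k:np.round(s[k],3) for k in('clock','eef_pos','eef_rot','finger_gap','wrist_force')})
for n in('scene','side'):
    c=camera(n);save(n+'0.png',c['image'])
    for q,z in(('square_top',82),('round_top',82),('cross_top',82),('setter_square',60),('wide_key_top',47),('small_key_l',47),('spool',64),('glue',50),('pod',38)):
        print(n,q,[(np.round(r['location']).tolist(),round(r['conf'],2),np.round(at(c,r['location'],z)[:2]).tolist()) for r in spot_in(q,c)[:3]])
E
```

```text
{'clock': np.float64(0.0), 'eef_pos': array([ 227.066, -500.617,  168.988]), 'eef_rot': array([-3.14 , -0.   ,  0.426]), 'finger_gap': np.float64(93.986), 'wrist_force': array([ 0.06 , -0.122,  0.309])}
scene square_top []
scene round_top [([329.0, 192.0], 0.38, [531.0, -20.0]), ([442.0, 287.0], 0.32, [517.0, 470.0]), ([359.0, 230.0], 0.29, [564.0, 177.0])]
scene cross_top [([418.0, 218.0], 0.62, [378.0, 249.0]), ([295.0, 169.0], 0.3, [558.0, -195.0]), ([332.0, 242.0], 0.27, [659.0, 166.0])]
scene setter_square [([358.0, 236.0], 0.85, [565.0, 179.0]), ([328.0, 197.0], 0.51, [536.0, -21.0]), ([285.0, 173.0], 0.19, [588.0, -220.0])]
scene wide_key_top [([292.0, 164.0], 0.42, [526.0, -266.0])]
scene small_key_l [([351.0, 218.0], 0.7, [528.0, 95.0]), ([331.0, 230.0], 0.29, [614.0, 100.0])]
scene spool [([443.0, 286.0], 0.72, [499.0, 465.0])]
scene glue [([236.0, 186.0], 0.6, [762.0, -274.0])]
scene pod [([288.0, 173.0], 0.59, [566.0, -236.0]), ([350.0, 217.0], 0.5, [523.0, 85.0]), ([334.0, 242.0], 0.49, [631.0, 140.0])]
side square_top [([317.0, 216.0], 0.68, [530.0, 113.0]), ([293.0, 232.0], 0.52, [575.0, 184.0]), ([263.0, 195.0], 0.49, [691.0, 80.0])]
side round_top [([313.0, 210.0], 0.66, [546.0, 95.0]), ([327.0, 183.0], 0.61, [537.0, -11.0])]
side cross_top [([312.0, 211.0], 0.65, [548.0, 101.0]), ([378.0, 274.0], 0.65, [345.0, 253.0])]
side setter_square [([294.0, 241.0], 0.81, [570.0, 194.0])]
side wide_key_top []
side small_key_l [([286.0, 214.0], 0.52, [620.0, 99.0]), ([314.0, 209.0], 0.2, [554.0, 62.0])]
side spool [([294.0, 355.0], 0.93, [480.0, 490.0])]
side glue [([282.0, 123.0], 0.75, [750.0, -271.0])]
side pod [([338.0, 143.0], 0.74, [558.0, -237.0])]
```

```bash
python3 - <<'E'
import cv2
a=cv2.imread('pics/scene0.png');b=cv2.imread('pics/side0.png')
cv2.imwrite('pics/a1.png',cv2.resize(a[130:330,200:467],(800,600),interpolation=cv2.INTER_CUBIC))
cv2.imwrite('pics/b1.png',cv2.resize(b[90:310,190:483],(800,600),interpolation=cv2.INTER_CUBIC))
E
```

```text
(no output)
```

View pics/a1.png

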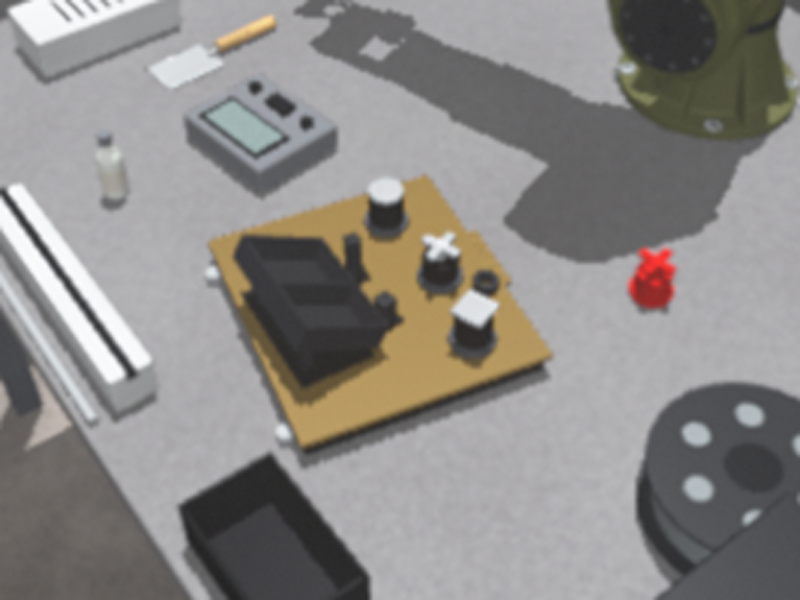

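View pics/b1.png

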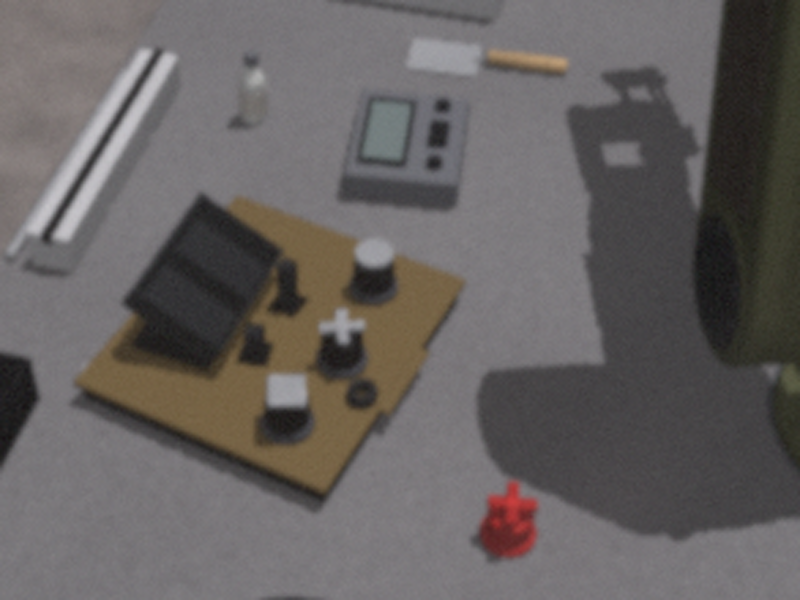

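The crops show the square head at scene (358,233) / side (295,233). Look-alikes for it: round head at scene (329,193), cross head at (347,212) and the red cross at (417,218). Wide key is at scene (293,165) / side (350,139).

```bash
python3 - <<'E'
from h import *
a=camera('scene');b=camera('side')
for n,p,q,z in(('sq',(358.3,233),(295.1,232.9),82),('key',(293.3,164.7),(350.4,138.7),47),('cross',(346.7,211.7),(315.3,209.5),82),('round',(328.7,193.3),(327,183),82)):
    print(n,at(a,p,z).round(),at(b,q,z).round())
E
```

```text
sq [572. 185.  82.] [569. 184.  82.]
key [ 526. -259.   47.] [ 523. -258.   47.]
cross [543.  92.  82.] [541.  93.  82.]
round [537. -14.  82.] [536. -11.  82.]
```

servo_tool --motion '[{"dz": -0.5, "fingers": 1}, {"dz": -0.8, "fingers": 1}]'

```text
schema error: expected keys wx, wy, wz, dx, dy, dz, fingers
```

servo_tool --motion '[{"wx": 0, "wy": 0, "wz": 0, "dx": 0.4, "dy": -0.1, "dz": -0.4, "fingers": 1}, {"wx": 0, "wy": 0, "wz": 0, "dx": 0.8, "dy": -0.2, "dz": -0.8, "fingers": 1}, {"wx": 0, "wy": 0, "wz": 0, "dx": 1, "dy": -0.3, "dz": -1, "fingers": 1}]'

```text
clock: 1.4
eef_pos: [306.8, -431.4, 271.2]
eef_rot: [3.141, -0.0, 0.425]
wrist_force: [-0.4, -0.7, 0.2]
finger_gap: 73.6
finger_force: 0.0
```

servo_tool --motion '[{"wx": 0, "wy": 0, "wz": 0, "dx": 0.4, "dy": -0.2, "dz": -0.2, "fingers": 1}, {"wx": 0, "wy": 0, "wz": 0, "dx": 0.8, "dy": -0.4, "dz": -0.3, "fingers": 1}, {"wx": 0, "wy": 0, "wz": 0, "dx": 1, "dy": -0.6, "dz": -0.3, "fingers": 1}, {"wx": 0, "wy": 0, "wz": 0, "dx": 1, "dy": -0.6, "dz": -0.3, "fingers": 1}]'

```text
clock: 1.8
eef_pos: [373.5, -333.9, 300.3]
eef_rot: [3.141, -0.001, 0.429]
wrist_force: [-0.3, -1.0, 0.1]
finger_gap: 41.7
finger_force: 0.0
```

```bash
python3 - <<'E'
from h import *
s=read_state();print({k:np.round(s[k],3) for k in('clock','eef_pos','eef_rot','finger_gap','wrist_force')})
c=camera('wrist');save('w1.png',c['image'])
for q,z in(('wide_key_top',47),('small_key_l',47)):
    print(q,[(np.round(r['location']).tolist(),round(r['conf'],2),np.round(at(c,r['location'],z)[:2]).tolist()) for r in trace(q,c)[:3]])
E
```

```text
{'clock': np.float64(1.8), 'eef_pos': array([ 373.496, -333.925,  300.286]), 'eef_rot': array([ 3.141e+00, -1.000e-03,  4.290e-01]), 'finger_gap': np.float64(41.657), 'wrist_force': array([-0.32 , -0.974,  0.127])}
wide_key_top [([322.0, 59.0], 0.6, [521.0, -267.0])]
small_key_l [([353.0, 67.0], 0.67, [530.0, -313.0])]
```

View pics/w1.png

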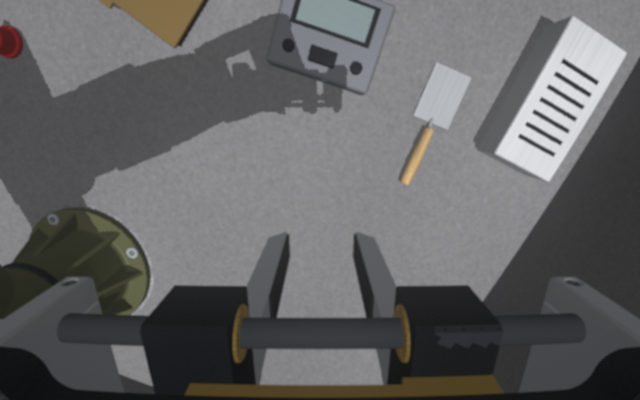

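The wrist view shows the pod with the wide key at (322,57), between small keys at (288,45) and (356,68). Now on to the square sensor.

servo_tool --motion '[{"wx": 0, "wy": 0, "wz": 0, "dx": 0.3, "dy": -0.4, "dz": 0, "fingers": 1}, {"wx": 0, "wy": 0, "wz": 0, "dx": 0.5, "dy": -0.7, "dz": 0, "fingers": 1}, {"wx": 0, "wy": 0, "wz": 0, "dx": 0.7, "dy": -1, "dz": 0, "fingers": 1}]'

```text
clock: 2.25
eef_pos: [394.2, -216.0, 299.3]
eef_rot: [-3.141, 0.0, 0.424]
wrist_force: [1.6, -0.3, 0.1]
finger_gap: 5.4
finger_force: 0.0
```

servo_tool --motion '[{"wx": 0, "wy": 0, "wz": 0, "dx": 0.3, "dy": -0.4, "dz": 0, "fingers": 1}, {"wx": 0, "wy": 0, "wz": 0, "dx": 0.5, "dy": -0.7, "dz": 0, "fingers": 1}, {"wx": 0, "wy": 0, "wz": 0, "dx": 0.7, "dy": -1, "dz": 0, "fingers": 1}]'

```text
clock: 2.55
eef_pos: [417.0, -95.7, 299.4]
eef_rot: [-3.142, 0.0, 0.424]
wrist_force: [1.4, -0.0, 0.4]
finger_gap: 0.2
finger_force: 0.0
```

servo_tool --motion '[{"wx": 0, "wy": 0, "wz": 0, "dx": 0.3, "dy": -0.4, "dz": 0, "fingers": 1}, {"wx": 0, "wy": 0, "wz": 0, "dx": 0.5, "dy": -0.7, "dz": 0, "fingers": 1}, {"wx": 0, "wy": 0, "wz": 0, "dx": 0.7, "dy": -1, "dz": 0, "fingers": 1}]'

```text
clock: 2.85
eef_pos: [439.7, 24.3, 299.4]
eef_rot: [3.142, 0.0, 0.425]
wrist_force: [1.3, -0.4, 1.0]
finger_gap: 0.1
finger_force: 0.0
```

servo_tool --motion '[{"wx": 0, "wy": 0, "wz": 0, "dx": 0.3, "dy": -0.4, "dz": 0.2, "fingers": 1}, {"wx": 0, "wy": 0, "wz": 0, "dx": 0.5, "dy": -0.7, "dz": 0.4, "fingers": 1}, {"wx": 0, "wy": 0, "wz": 0, "dx": 0.7, "dy": -1, "dz": 0.6, "fingers": 1}, {"wx": 0, "wy": 0, "wz": 0, "dx": 0.7, "dy": -1, "dz": 0.6, "fingers": 1}, {"wx": 0, "wy": 0, "wz": 0, "dx": 0.7, "dy": -1, "dz": 0.6, "fingers": 1}, {"wx": 0, "wy": 0, "wz": 0, "dx": 0.7, "dy": -1, "dz": 0.6, "fingers": 1}]'

```text
clock: 3.45
eef_pos: [462.5, 142.4, 240.3]
eef_rot: [3.141, -0.001, 0.424]
wrist_force: [0.2, -1.0, 0.9]
finger_gap: 0.3
finger_force: 0.0
```

```bash
python3 - <<'E'
from h import *
s=read_state();print({k:np.round(s[k],3) for k in('clock','eef_pos','eef_rot','finger_gap','wrist_force')})
c=camera('wrist');save('w2.png',c['image'])
o,_=ray(c,(320,200));print('cam',o.round())
for q in('square_top','round_top','cross_top'):
    print(q,[(np.round(r['location'],1).tolist(),round(r['conf'],2),np.round(at(c,r['location'],82)[:2]).tolist()) for r in trace(q,c)[:3]])
E
```

```text
{'clock': np.float64(3.45), 'eef_pos': array([462.453, 142.378, 240.257]), 'eef_rot': array([ 3.141e+00, -1.000e-03,  4.240e-01]), 'finger_gap': np.float64(0.309), 'wrist_force': array([ 0.21 , -0.953,  0.92 ])}
cam [536. 177. 457.]
square_top [([328.5, 85.8], 0.94, [571.0, 183.0]), ([384.8, 142.4], 0.45, [540.0, 92.0])]
round_top [([457.8, 180.5], 0.81, [536.0, -17.0]), ([576.6, 245.5], 0.47, [528.0, -226.0])]
cross_top [([235.4, 222.1], 0.96, [365.0, 225.0]), ([385.4, 140.4], 0.83, [542.0, 92.0])]
```

View pics/w2.png

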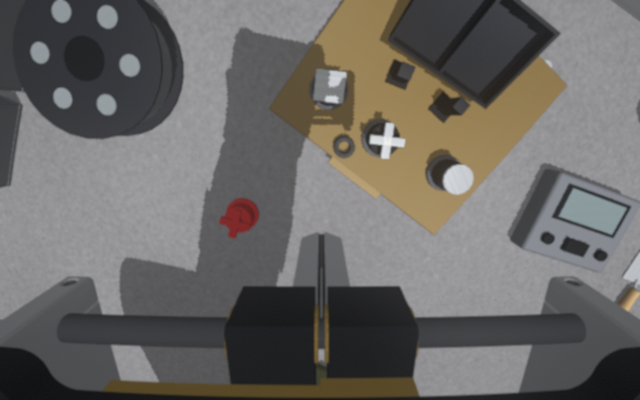

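The wrist picture shows the square head at (330,85), the cross at (387,140), the round at (458,179) and the red look-alike at (239,217). One close crop follows as the check.

```bash
python3 -c "
import cv2
a=cv2.imread('pics/w2.png');cv2.imwrite('pics/w2c.png',cv2.resize(a[45:165,270:430],(640,480),interpolation=cv2.INTER_CUBIC))"
```

```text
(no output)
```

View pics/w2c.png

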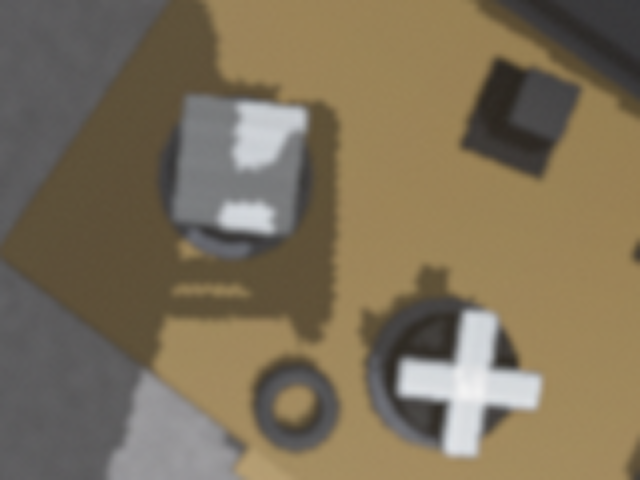

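servo_tool --motion '[{"wx": 0, "wy": 0, "wz": 0, "dx": 0.3, "dy": 0.02, "dz": 0.2, "fingers": 1}, {"wx": 0, "wy": 0, "wz": 0, "dx": 0.6, "dy": 0.05, "dz": 0.5, "fingers": 1}, {"wx": 0, "wy": 0, "wz": 0, "dx": 0.9, "dy": 0.07, "dz": 0.8, "fingers": 1}, {"wx": 0, "wy": 0, "wz": 0, "dx": 1, "dy": 0.07, "dz": 1, "fingers": 1}, {"wx": 0, "wy": 0, "wz": 0, "dx": 1, "dy": 0.07, "dz": 1, "fingers": 1}]'

```text
clock: 4.15
eef_pos: [555.3, 178.0, 136.6]
eef_rot: [-3.141, 0.005, 0.425]
wrist_force: [0.3, -0.8, -0.2]
finger_gap: 0.5
finger_force: 0.0
```

servo_tool --motion '[{"wx": 0, "wy": 0, "wz": 0, "dx": 0.16, "dy": 0, "dz": 0.2, "fingers": 1}, {"wx": 0, "wy": 0, "wz": 0, "dx": 0.16, "dy": 0, "dz": 0.4, "fingers": 1}, {"wx": 0, "wy": 0, "wz": 0, "dx": 0.16, "dy": 0, "dz": 0.4, "fingers": 1}, {"wx": 0, "wy": 0, "wz": 0, "dx": 0.16, "dy": 0, "dz": 0.4, "fingers": 1}]'

```text
clock: 4.55
eef_pos: [570.6, 184.9, 101.4]
eef_rot: [3.141, -0.001, 0.425]
wrist_force: [0.3, 0.0, -0.8]
finger_gap: 0.5
finger_force: 0.0
```

```bash
python3 - <<'E'
from h import *
s=read_state();print({k:np.round(s[k],3) for k in('clock','eef_pos','eef_rot','finger_gap','wrist_force')})
ims=[]
for n in('scene','side'):
    c=camera(n);r=trace('square_top',c)
    print(n,[(np.round(x['location'],1).tolist(),round(x['conf'],2),np.round(at(c,x['location'],82)[:2]).tolist()) for x in r[:2]])
    p=(358,233) if n=='scene' else (295,233)
    P=np.array(c['R'])@np.array([571,183,82])+np.array(c['t'])
    ims.append(cv2.resize(c['image'][p[1]-50:p[1]+30,p[0]-50:p[0]+50],(400,320),interpolation=cv2.INTER_CUBIC))
save('s2.png',np.hstack(ims))
E
```

```text
{'clock': np.float64(4.55), 'eef_pos': array([570.612, 184.901, 101.38 ]), 'eef_rot': array([ 3.141e+00, -1.000e-03,  4.250e-01]), 'finger_gap': np.float64(0.469), 'wrist_force': array([ 0.301,  0.016, -0.813])}
scene [([360.6, 232.9], 0.69, [566.0, 189.0]), ([292.5, 162.5], 0.5, [544.0, -233.0])]
side [([293.3, 232.7], 0.63, [573.0, 185.0])]
```

View pics/s2.png

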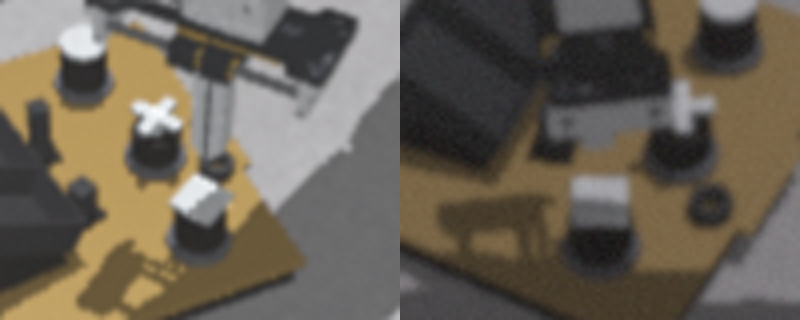

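```bash
python3 - <<'E'
from h import *
def proj(c,X):
    p=np.array(c['R'])@np.array(X,float)+np.array(c['t']);u=p[:2]/p[2];u=u*(1+c['k1']*(u@u));return np.array([c['fx']*u[0]+c['cx'],c['fy']*u[1]+c['cy']])
for n,p in(('scene',(358,233)),('side',(295,233))):
    c=camera(n)
    for X in((570.6,184.9,101.4),(571,183,82),(571,183,30)): print(n,X,((proj(c,X)-np.array(p)+50)*4).round(), 'crop px')
E
```

```text
scene (570.6, 184.9, 101.4) [204. 182.] crop px
scene (571, 183, 82) [201. 198.] crop px
scene (571, 183, 30) [198. 242.] crop px
side (570.6, 184.9, 101.4) [196. 180.] crop px
side (571, 183, 82) [197. 198.] crop px
side (571, 183, 30) [199. 250.] crop px
```

```bash
python3 - <<'E'
from h import *
print(np.round(read_state()['eef_pos'],1))
ims=[]
for n,p,q in(('scene',(358,233),(201,198)),('side',(295,233),(197,198))):
    c=camera(n);im=cv2.resize(c['image'][p[1]-40:p[1]+20,p[0]-25:p[0]+25],(400,480),interpolation=cv2.INTER_CUBIC);ims.append(im)
save('s3.png',np.hstack(ims))
E
```

```text
[570.7 185.2 100.5]
```

View pics/s3.png

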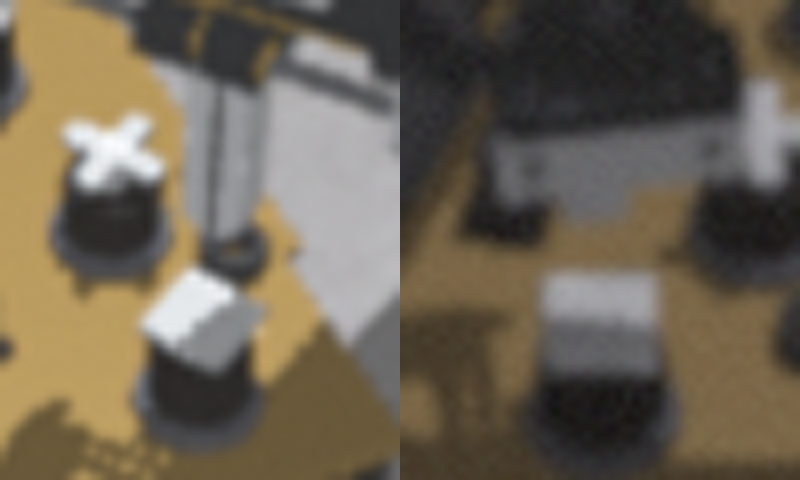

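```bash
cat >> h.py <<'E'
def proj(c,X):
    p=np.array(c['R'])@np.array(X,float)+np.array(c['t']);u=p[:2]/p[2];u=u*(1+c['k1']*(u@u));return np.array([c['fx']*u[0]+c['cx'],c['fy']*u[1]+c['cy']])
def tri(obs):
    A=np.zeros((3,3));b=np.zeros(3)
    for c,p in obs:
        o,d=ray(c,p);d/=np.linalg.norm(d);M=np.eye(3)-np.outer(d,d);A+=M;b+=M@o
    X=np.linalg.solve(A,b);return X,[np.round(proj(c,X)-p,1) for c,p in obs]
E
python3 - <<'E'
from h import *
s=read_state();X=s['eef_pos'];print(np.round(X,1))
a=camera('scene');b=camera('side');w=camera('wrist')
print(proj(a,X),proj(b,X),proj(w,X),proj(w,[571,183,82]))
print(tri([(a,(360.2,223)),(b,(295,220.5))]))
print(tri([(a,(358.0,233)),(b,(295.1,233.2))]))
save('w3.png',w['image'])
E
```

```text
[570.5 185.2 100. ]
[359.0468739  228.88710813] [294.08778882 228.39389539] [322.75881599 225.46210154] [325.21802133 218.31478892]
(array([568.34630687, 184.70575201, 126.7826755 ]), [array([-0.3, -0.6]), array([-0.3,  0.8])])
(array([569.73109709, 180.91953541,  77.03693314]), [array([0., 0.]), array([ 0., -0.])])
```

View pics/w3.png

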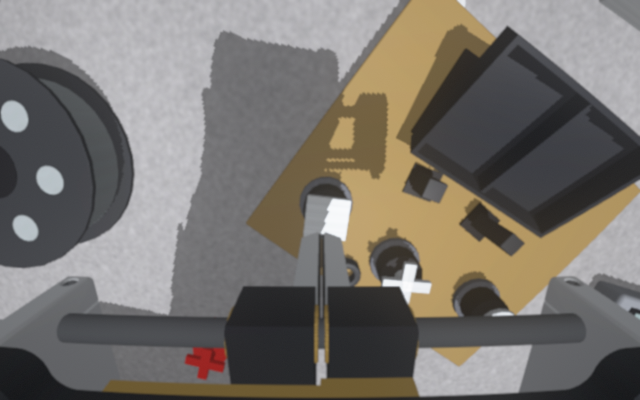

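The views show the head centred under the fingertips, but the visible tips sit higher than reported: triangulated z≈127 against a reported 100. So I'll descend in small steps and go by the measured force.

servo_tool --motion '[{"wx": 0, "wy": 0, "wz": 0, "dx": 0, "dy": 0, "dz": 0.05, "fingers": 1}, {"wx": 0, "wy": 0, "wz": 0, "dx": 0, "dy": 0, "dz": 0.1, "fingers": 1}, {"wx": 0, "wy": 0, "wz": 0, "dx": 0, "dy": 0, "dz": 0.15, "fingers": 1}, {"wx": 0, "wy": 0, "wz": 0, "dx": 0, "dy": 0, "dz": 0.15, "fingers": 1}]'

```text
clock: 5.5
eef_pos: [570.0, 185.0, 83.4]
eef_rot: [-3.141, 0.002, 0.426]
wrist_force: [0.4, 0.2, 0.1]
finger_gap: 0.7
finger_force: 0.0
```

```bash
cat > f.py <<'E'
from h import *
F=[];P=[]
for i in range(3):
    camera('wrist');s=read_state();F.append(s['wrist_force']);P.append(s['eef_pos'])
print(round(float(s['clock']),2),np.mean(P,0).round(1),np.mean(F,0).round(2),np.std(F,0).round(2))
E
python3 f.py
```

```text
5.65 [570.4 185.1  84.3] [-0.06 -0.13  0.46] [0.11 0.04 0.44]
```

servo_tool --motion '[{"wx": 0, "wy": 0, "wz": 0, "dx": 0, "dy": 0, "dz": 0.02, "fingers": 1}, {"wx": 0, "wy": 0, "wz": 0, "dx": 0, "dy": 0, "dz": 0.03, "fingers": 1}, {"wx": 0, "wy": 0, "wz": 0, "dx": 0, "dy": 0, "dz": 0.03, "fingers": 1}]'

```text
clock: 5.95
eef_pos: [570.4, 185.2, 81.4]
eef_rot: [-3.142, 0.0, 0.426]
wrist_force: [-0.3, 0.1, -0.1]
finger_gap: 0.6
finger_force: 0.0
```

```bash
python3 f.py
```

```text
6.1 [570.5 185.2  81.6] [ 0.08 -0.32  0.12] [0.25 0.37 0.48]
```

servo_tool --motion '[{"wx": 0, "wy": 0, "wz": 0, "dx": 0, "dy": 0, "dz": 0.02, "fingers": 1}, {"wx": 0, "wy": 0, "wz": 0, "dx": 0, "dy": 0, "dz": 0.04, "fingers": 1}, {"wx": 0, "wy": 0, "wz": 0, "dx": 0, "dy": 0, "dz": 0.04, "fingers": 1}]'

```text
clock: 6.4
eef_pos: [570.3, 185.1, 77.1]
eef_rot: [-3.142, 0.001, 0.426]
wrist_force: [0.2, 0.3, -0.2]
finger_gap: 0.7
finger_force: 0.0
```

```bash
python3 f.py
```

```text
6.55 [570.4 185.2  77.5] [ 0.16 -0.05 -0.32] [0.46 0.51 0.51]
```

servo_tool --motion '[{"wx": 0, "wy": 0, "wz": 0, "dx": 0, "dy": 0, "dz": 0.02, "fingers": 1}, {"wx": 0, "wy": 0, "wz": 0, "dx": 0, "dy": 0, "dz": 0.04, "fingers": 1}, {"wx": 0, "wy": 0, "wz": 0, "dx": 0, "dy": 0, "dz": 0.04, "fingers": 1}]'

```text
clock: 6.85
eef_pos: [570.3, 185.1, 73.1]
eef_rot: [-3.142, 0.001, 0.426]
wrist_force: [0.3, 0.4, -0.2]
finger_gap: 0.4
finger_force: 0.0
```

```bash
python3 f.py; python3 - <<'E'
from h import *
ims=[]
X=read_state()['eef_pos']
for n,p in(('scene',(358,233)),('side',(295,233))):
    c=camera(n);im=c['image'][p[1]-40:p[1]+20,p[0]-25:p[0]+25];print(proj(c,X)-np.array(p)+[25,40])
    ims.append(cv2.resize(im,(400,480),interpolation=cv2.INTER_CUBIC))
save('s4.png',np.hstack(ims))
E
```

```text
7.0 [570.4 185.2  73.5] [ 0.31 -0.22 -0.71] [0.08 0.46 0.41]
[25.65121553 41.71942785]
[24.36904092 42.25118918]
```

View pics/s4.png

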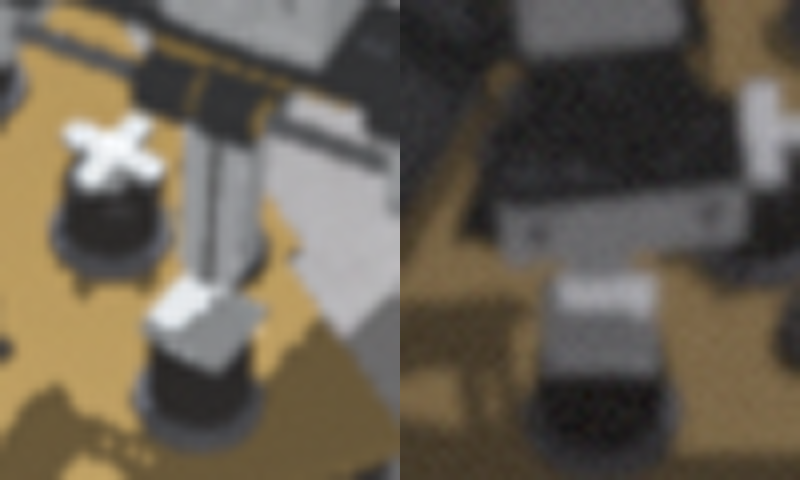

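The tips are still about 22 mm above the head centre: scene tip at crop (218,285) against head (200,322), side tip at (600,275) against (600,325). I continue down with a 2 mm centring shift.

servo_tool --motion '[{"wx": 0, "wy": 0, "wz": 0, "dx": 0, "dy": 0.02, "dz": 0.04, "fingers": 1}, {"wx": 0, "wy": 0, "wz": 0, "dx": 0, "dy": 0.02, "dz": 0.08, "fingers": 1}, {"wx": 0, "wy": 0, "wz": 0, "dx": 0, "dy": 0.02, "dz": 0.12, "fingers": 1}, {"wx": 0, "wy": 0, "wz": 0, "dx": 0, "dy": 0.02, "dz": 0.12, "fingers": 1}]'

```text
clock: 7.5
eef_pos: [570.9, 183.2, 60.7]
eef_rot: [-3.141, 0.001, 0.426]
wrist_force: [0.5, 0.6, 1.0]
finger_gap: 0.6
finger_force: 0.0
```

```bash
python3 f.py
```

```text
7.65 [571.2 183.3  61.4] [ 0.2   0.11 -0.21] [0.37 0.19 0.27]
```

servo_tool --motion '[{"wx": 0, "wy": 0, "wz": 0, "dx": 0, "dy": 0, "dz": 0.02, "fingers": 1}, {"wx": 0, "wy": 0, "wz": 0, "dx": 0, "dy": 0, "dz": 0.04, "fingers": 1}, {"wx": 0, "wy": 0, "wz": 0, "dx": 0, "dy": 0, "dz": 0.04, "fingers": 1}]'

```text
clock: 7.95
eef_pos: [571.1, 183.3, 57.2]
eef_rot: [-3.141, 0.0, 0.426]
wrist_force: [0.0, 0.6, 0.5]
finger_gap: 0.2
finger_force: 0.0
```

```bash
python3 f.py
```

```text
8.1 [571.3 183.4  57.5] [ 0.35 -0.68  0.06] [0.38 0.58 0.56]
```

servo_tool --motion '[{"wx": 0, "wy": 0, "wz": 0, "dx": 0, "dy": 0, "dz": 0.02, "fingers": 1}, {"wx": 0, "wy": 0, "wz": 0, "dx": 0, "dy": 0, "dz": 0.03, "fingers": 1}, {"wx": 0, "wy": 0, "wz": 0, "dx": 0, "dy": 0, "dz": 0.03, "fingers": 1}]'

```text
clock: 8.4
eef_pos: [571.2, 183.3, 54.3]
eef_rot: [-3.142, 0.0, 0.426]
wrist_force: [-0.5, 0.2, -0.6]
finger_gap: 0.7
finger_force: 0.0
```

```bash
python3 f.py
```

```text
8.55 [571.3 183.3  54.5] [ 0.55  0.27 -0.15] [0.07 0.29 0.25]
```

servo_tool --motion '[{"wx": 0, "wy": 0, "wz": 0, "dx": 0, "dy": 0, "dz": 0.02, "fingers": 1}, {"wx": 0, "wy": 0, "wz": 0, "dx": 0, "dy": 0, "dz": 0.03, "fingers": 1}, {"wx": 0, "wy": 0, "wz": 0, "dx": 0, "dy": 0, "dz": 0.03, "fingers": 1}]'

```text
clock: 8.85
eef_pos: [571.2, 183.3, 51.3]
eef_rot: [-3.142, 0.0, 0.426]
wrist_force: [-0.5, -0.7, -0.5]
finger_gap: 0.5
finger_force: 0.0
```

```bash
python3 f.py
```

```text
9.0 [571.2 183.3  51.5] [ 0.54 -0.26  0.4 ] [0.23 0.22 0.51]
```

servo_tool --motion '[{"wx": 0, "wy": 0, "wz": 0, "dx": 0, "dy": 0, "dz": 0.01, "fingers": 1}, {"wx": 0, "wy": 0, "wz": 0, "dx": 0, "dy": 0, "dz": 0.02, "fingers": 1}, {"wx": 0, "wy": 0, "wz": 0, "dx": 0, "dy": 0, "dz": 0.02, "fingers": 1}]'

```text
clock: 9.3
eef_pos: [571.2, 183.3, 49.4]
eef_rot: [-3.142, 0.0, 0.426]
wrist_force: [-0.1, -0.3, -0.1]
finger_gap: 0.2
finger_force: 0.0
```

```bash
python3 f.py
```

```text
9.45 [571.3 183.3  49.5] [-0.52  0.09 -0.06] [0.13 0.3  0.35]
```

servo_tool --motion '[{"wx": 0, "wy": 0, "wz": 0, "dx": 0, "dy": 0, "dz": 0.01, "fingers": 1}, {"wx": 0, "wy": 0, "wz": 0, "dx": 0, "dy": 0, "dz": 0.02, "fingers": 1}, {"wx": 0, "wy": 0, "wz": 0, "dx": 0, "dy": 0, "dz": 0.02, "fingers": 1}]'

```text
clock: 9.75
eef_pos: [571.2, 183.3, 47.4]
eef_rot: [-3.142, 0.0, 0.426]
wrist_force: [0.5, 0.7, -1.5]
finger_gap: 0.4
finger_force: 0.0
```

```bash
python3 f.py;  python3 - <<'E'
from h import *
ims=[]
for n,p in(('scene',(358,233)),('side',(295,233))):
    c=camera(n);im=c['image'][p[1]-40:p[1]+20,p[0]-25:p[0]+25]
    ims.append(cv2.resize(im,(400,480),interpolation=cv2.INTER_CUBIC))
save('s5.png',np.hstack(ims))
E
```

```text
9.9 [571.3 183.3  47.5] [ 0.24 -0.42 -0.12] [0.19 0.33 0.11]
```

View pics/s5.png

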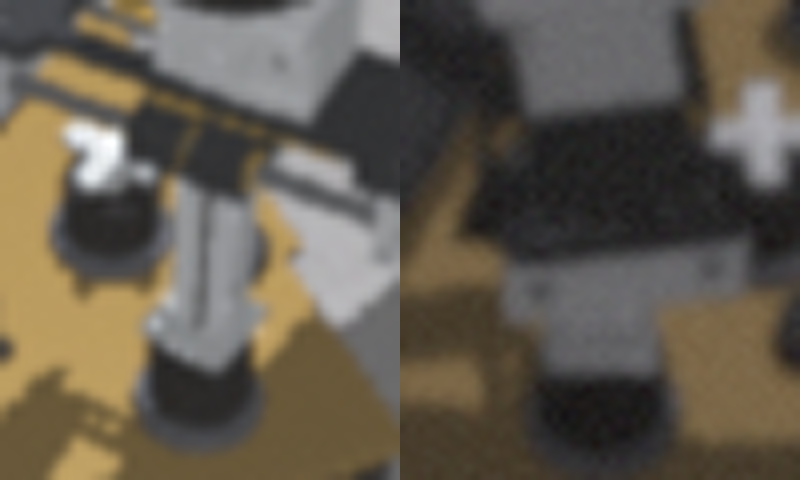

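The tips now cover the head's centre at scene crop (203,328), and the head is not yet depressed, so contact is imminent.

servo_tool --motion '[{"wx": 0, "wy": 0, "wz": 0, "dx": 0, "dy": 0, "dz": 0.01, "fingers": 1}, {"wx": 0, "wy": 0, "wz": 0, "dx": 0, "dy": 0, "dz": 0.02, "fingers": 1}, {"wx": 0, "wy": 0, "wz": 0, "dx": 0, "dy": 0, "dz": 0.02, "fingers": 1}]'

```text
clock: 10.3
eef_pos: [571.4, 183.4, 45.5]
eef_rot: [3.142, -0.0, 0.426]
wrist_force: [-0.4, -0.3, 0.5]
finger_gap: 0.4
finger_force: 0.6
```

```bash
python3 f.py
```

```text
10.45 [571.3 183.4  45.6] [0.   0.64 0.88] [0.3  0.32 0.69]
```

servo_tool --motion '[{"wx": 0, "wy": 0, "wz": 0, "dx": 0, "dy": 0, "dz": 0.01, "fingers": 1}, {"wx": 0, "wy": 0, "wz": 0, "dx": 0, "dy": 0, "dz": 0.02, "fingers": 1}, {"wx": 0, "wy": 0, "wz": 0, "dx": 0, "dy": 0, "dz": 0.02, "fingers": 1}]'

```text
clock: 10.75
eef_pos: [571.3, 183.4, 43.5]
eef_rot: [3.142, -0.0, 0.426]
wrist_force: [-0.2, -0.5, 1.9]
finger_gap: 0.2
finger_force: 1.0
```

```bash
python3 f.py
```

```text
10.9 [571.3 183.4  43.6] [0.33 0.22 2.04] [0.26 0.52 0.4 ]
```

servo_tool --motion '[{"wx": 0, "wy": 0, "wz": 0, "dx": 0, "dy": 0, "dz": 0.02, "fingers": 1}, {"wx": 0, "wy": 0, "wz": 0, "dx": 0, "dy": 0, "dz": 0.04, "fingers": 1}, {"wx": 0, "wy": 0, "wz": 0, "dx": 0, "dy": 0, "dz": 0.045, "fingers": 1}, {"wx": 0, "wy": 0, "wz": 0, "dx": 0, "dy": 0, "dz": 0.045, "fingers": 1}]'

```text
clock: 11.3
eef_pos: [571.3, 183.4, 39.1]
eef_rot: [3.142, -0.0, 0.426]
wrist_force: [-0.6, 0.6, 4.0]
finger_gap: 0.5
finger_force: 1.9
```

```bash
sed -i 's/range(3)/range(5)/' f.py; python3 f.py
```

```text
11.55 [571.3 183.4  39.2] [0.01 0.3  3.27] [0.32 0.35 0.37]
```

The force matches about 6.5 mm of travel. Hold, then release.

servo_tool --motion '[{"wx": 0, "wy": 0, "wz": 0, "dx": 0, "dy": 0, "dz": 0, "fingers": 1}, {"wx": 0, "wy": 0, "wz": 0, "dx": 0, "dy": 0, "dz": 0, "fingers": 1}, {"wx": 0, "wy": 0, "wz": 0, "dx": 0, "dy": 0, "dz": 0, "fingers": 1}, {"wx": 0, "wy": 0, "wz": 0, "dx": 0, "dy": 0, "dz": 0, "fingers": 1}, {"wx": 0, "wy": 0, "wz": 0, "dx": 0, "dy": 0, "dz": 0, "fingers": 1}, {"wx": 0, "wy": 0, "wz": 0, "dx": 0, "dy": 0, "dz": 0, "fingers": 1}, {"wx": 0, "wy": 0, "wz": 0, "dx": 0, "dy": 0, "dz": 0, "fingers": 1}, {"wx": 0, "wy": 0, "wz": 0, "dx": 0, "dy": 0, "dz": 0, "fingers": 1}, {"wx": 0, "wy": 0, "wz": 0, "dx": 0, "dy": 0, "dz": 0, "fingers": 1}, {"wx": 0, "wy": 0, "wz": 0, "dx": 0, "dy": 0, "dz": 0, "fingers": 1}]'

```text
clock: 12.55
eef_pos: [571.3, 183.4, 39.1]
eef_rot: [-3.142, -0.0, 0.426]
wrist_force: [0.6, 0.7, 4.5]
finger_gap: 0.4
finger_force: 1.9
```

servo_tool --motion '[{"wx": 0, "wy": 0, "wz": 0, "dx": 0, "dy": 0, "dz": 0, "fingers": 1}, {"wx": 0, "wy": 0, "wz": 0, "dx": 0, "dy": 0, "dz": 0, "fingers": 1}, {"wx": 0, "wy": 0, "wz": 0, "dx": 0, "dy": 0, "dz": 0, "fingers": 1}, {"wx": 0, "wy": 0, "wz": 0, "dx": 0, "dy": 0, "dz": 0, "fingers": 1}, {"wx": 0, "wy": 0, "wz": 0, "dx": 0, "dy": 0, "dz": 0, "fingers": 1}, {"wx": 0, "wy": 0, "wz": 0, "dx": 0, "dy": 0, "dz": 0, "fingers": 1}, {"wx": 0, "wy": 0, "wz": 0, "dx": 0, "dy": 0, "dz": 0, "fingers": 1}]'

```text
clock: 13.25
eef_pos: [571.3, 183.4, 39.0]
eef_rot: [-3.142, -0.0, 0.426]
wrist_force: [1.0, 0.1, 3.2]
finger_gap: 0.5
finger_force: 1.9
```

servo_tool --motion '[{"wx": 0, "wy": 0, "wz": 0, "dx": 0, "dy": 0, "dz": -0.05, "fingers": 1}, {"wx": 0, "wy": 0, "wz": 0, "dx": 0, "dy": 0, "dz": -0.15, "fingers": 1}, {"wx": 0, "wy": 0, "wz": 0, "dx": 0, "dy": 0, "dz": -0.4, "fingers": 1}, {"wx": 0, "wy": 0, "wz": 0, "dx": 0, "dy": 0, "dz": -0.8, "fingers": 1}, {"wx": 0, "wy": 0, "wz": 0, "dx": 0, "dy": 0, "dz": -1, "fingers": 1}, {"wx": 0, "wy": 0, "wz": 0, "dx": 0, "dy": 0, "dz": -1, "fingers": 1}]'

```text
clock: 13.85
eef_pos: [572.3, 183.6, 142.6]
eef_rot: [3.141, -0.005, 0.426]
wrist_force: [-0.5, -0.4, -0.3]
finger_gap: 0.4
finger_force: 0.0
```

servo_tool --motion '[{"wx": 0, "wy": 0, "wz": 0, "dx": -0.2, "dy": 0.1, "dz": -0.4, "fingers": 1}, {"wx": 0, "wy": 0, "wz": 0, "dx": -0.4, "dy": 0.4, "dz": -0.8, "fingers": 1}, {"wx": 0, "wy": 0, "wz": 0, "dx": -0.6, "dy": 0.7, "dz": -1, "fingers": 1}, {"wx": 0, "wy": 0, "wz": 0, "dx": -0.9, "dy": 1, "dz": -1, "fingers": 1}]'

```text
clock: 14.25
eef_pos: [530.9, 54.0, 241.2]
eef_rot: [3.14, -0.003, 0.426]
wrist_force: [1.0, -1.3, -0.2]
finger_gap: 0.5
finger_force: 0.0
```

servo_tool --motion '[{"wx": 0, "wy": 0, "wz": 0, "dx": -0.3, "dy": 0.3, "dz": 0, "fingers": 1}, {"wx": 0, "wy": 0, "wz": 0, "dx": -0.5, "dy": 0.6, "dz": 0, "fingers": 1}, {"wx": 0, "wy": 0, "wz": 0, "dx": -0.8, "dy": 0.9, "dz": 0, "fingers": 1}]'

```text
clock: 14.55
eef_pos: [494.0, -61.0, 238.0]
eef_rot: [-3.14, 0.002, 0.426]
wrist_force: [0.5, -0.3, -0.3]
finger_gap: 0.1
finger_force: 0.0
```

servo_tool --motion '[{"wx": 0, "wy": 0, "wz": 0, "dx": -0.3, "dy": 0.3, "dz": 0, "fingers": 1}, {"wx": 0, "wy": 0, "wz": 0, "dx": -0.5, "dy": 0.6, "dz": 0, "fingers": 1}, {"wx": 0, "wy": 0, "wz": 0, "dx": -0.8, "dy": 1, "dz": 0, "fingers": 1}]'

```text
clock: 14.85
eef_pos: [462.5, -184.6, 238.3]
eef_rot: [-3.14, 0.001, 0.427]
wrist_force: [0.9, -0.5, 0.2]
finger_gap: 0.4
finger_force: 0.0
```

servo_tool --motion '[{"wx": 0, "wy": 0, "wz": 0, "dx": -0.3, "dy": 0.3, "dz": 0, "fingers": 1}, {"wx": 0, "wy": 0, "wz": 0, "dx": -0.5, "dy": 0.6, "dz": 0, "fingers": 1}, {"wx": 0, "wy": 0, "wz": 0, "dx": -0.8, "dy": 0.9, "dz": 0, "fingers": 1}, {"wx": 0, "wy": 0, "wz": 0, "dx": -0.8, "dy": 0.9, "dz": 0, "fingers": 1}, {"wx": 0, "wy": 0, "wz": 0, "dx": -0.8, "dy": 0.9, "dz": 0, "fingers": 1}]'

```text
clock: 15.35
eef_pos: [427.1, -299.1, 238.1]
eef_rot: [-3.14, 0.001, 0.424]
wrist_force: [-0.9, 0.4, 0.1]
finger_gap: 0.5
finger_force: 0.0
```

```bash
python3 - <<'E'
from h import *
s=read_state();print({k:np.round(s[k],3) for k in('clock','eef_pos','eef_rot','wrist_force')})
c=camera('wrist');save('w4.png',c['image']);a=camera('scene');b=camera('side')
for q in('wide_key_top','small_key_l','small_key_r','pod'):
    print(q,[(np.round(r['location'],1).tolist(),round(r['conf'],2),np.round(at(c,r['location'],47)[:2]).tolist()) for r in trace(q,c)[:3]])
# dark key blobs
print(proj(c,[522,-262,47]))
u,v=proj(c,[522,-262,47]).astype(int)
g=c['image'].max(2);m=(g<55).astype(np.uint8)
n,l,st,ce=cv2.connectedComponentsWithStats(m)
for i in range(1,n):
    if st[i,4]>40 and np.hypot(*(ce[i]-[u,v]))<120: print(st[i].tolist(),ce[i].round(1),at(c,ce[i],47).round(1))
E
```

```text
{'clock': np.float64(15.35), 'eef_pos': array([ 427.095, -299.081,  238.061]), 'eef_rot': array([-3.14e+00,  1.00e-03,  4.24e-01]), 'wrist_force': array([-0.872,  0.381,  0.132])}
wide_key_top [([327.8, 96.5], 0.86, [526.0, -262.0])]
small_key_l [([366.7, 111.0], 0.59, [531.0, -316.0]), ([295.1, 88.1], 0.42, [518.0, -220.0])]
small_key_r [([366.7, 111.0], 0.59, [531.0, -316.0]), ([295.1, 88.1], 0.42, [518.0, -220.0])]
pod [([335.3, 69.0], 0.78, [560.0, -257.0]), ([138.5, 5.6], 0.53, [531.0, -3.0])]
[326.13200352  99.42850456]
[294, 17, 18, 46, 164] [300.9  42.4] [ 571.3 -205.1   47. ]
[336, 72, 22, 8, 48] [346.4  75.8] [ 559.  -273.5   47. ]
[285, 80, 13, 14, 145] [291.2  86.4] [ 518.2 -214.4   47. ]
[314, 87, 32, 24, 406] [329.7  97.9] [ 525.6 -265.5   47. ]
```

servo_tool --motion '[{"wx": 0, "wy": 0, "wz": 0, "dx": 0.4, "dy": 0.03, "dz": 0.3, "fingers": 1}, {"wx": 0, "wy": 0, "wz": 0, "dx": 0.8, "dy": 0.06, "dz": 0.6, "fingers": 1}, {"wx": 0, "wy": 0, "wz": 0, "dx": 1, "dy": 0.08, "dz": 1, "fingers": 1}, {"wx": 0, "wy": 0, "wz": 0, "dx": 1, "dy": 0.08, "dz": 1, "fingers": 1}]'

```text
clock: 16.1
eef_pos: [521.7, -262.2, 133.4]
eef_rot: [-3.134, 0.005, 0.429]
wrist_force: [-0.5, 0.4, -0.4]
finger_gap: 0.3
finger_force: 0.0
```

servo_tool --motion '[{"wx": 0, "wy": 0, "wz": 0, "dx": 0.04, "dy": 0, "dz": 0.4, "fingers": 1}, {"wx": 0, "wy": 0, "wz": 0, "dx": 0.04, "dy": 0, "dz": 0.7, "fingers": 1}, {"wx": 0, "wy": 0, "wz": 0, "dx": 0.04, "dy": 0, "dz": 0.9, "fingers": 1}, {"wx": 0, "wy": 0, "wz": 0, "dx": 0.04, "dy": 0, "dz": 1, "fingers": 1}, {"wx": 0, "wy": 0, "wz": 0, "dx": 0.04, "dy": 0, "dz": 1, "fingers": 1}]'

```text
clock: 16.6
eef_pos: [525.4, -263.5, 39.2]
eef_rot: [-3.141, 0.0, 0.426]
wrist_force: [-0.2, 0.2, -0.1]
finger_gap: 0.4
finger_force: 0.0
```

```bash
sed -i 's/range(5)/range(3)/' f.py; python3 f.py; python3 - <<'E'
from h import *
# check: where the tip (36 mm above reported) projects vs the key, in both outside cameras
X=np.array(read_state()['eef_pos'])+[0,0,36]
for n in('scene','side'):
    c=camera(n);print(n,'tip',proj(c,X).round(1),'key',proj(c,[525,-264,47]).round(1));save(n+'_key.png',c['image'])
    print([(np.round(r['location'],1).tolist(),round(r['conf'],2)) for r in trace('wide_key_top',c)[:2]])
E
```

```text
16.75 [ 526.2 -263.8   40.6] [-0.4  -0.17  0.15] [0.31 0.29 0.18]
scene tip [292.1 157.9] key [292.9 163.9]
[([294.0, 165.1], 0.52)]
side tip [350.2 129.9] key [350.1 137.5]
[([347.5, 136.6], 0.57)]
```

servo_tool --motion '[{"wx": 0, "wy": 0, "wz": 0, "dx": 0, "dy": 0, "dz": 0.06, "fingers": 1}, {"wx": 0, "wy": 0, "wz": 0, "dx": 0, "dy": 0, "dz": 0.12, "fingers": 1}, {"wx": 0, "wy": 0, "wz": 0, "dx": 0, "dy": 0, "dz": 0.18, "fingers": 1}, {"wx": 0, "wy": 0, "wz": 0, "dx": 0, "dy": 0, "dz": 0.22, "fingers": 1}, {"wx": 0, "wy": 0, "wz": 0, "dx": 0, "dy": 0, "dz": 0.25, "fingers": 1}, {"wx": 0, "wy": 0, "wz": 0, "dx": 0, "dy": 0, "dz": 0.25, "fingers": 1}]'

```text
clock: 17.55
eef_pos: [525.5, -263.2, 13.5]
eef_rot: [-3.141, 0.0, 0.426]
wrist_force: [0.2, 0.2, -0.8]
finger_gap: 0.7
finger_force: 0.0
```

```bash
python3 f.py
```

```text
17.7 [ 525.8 -263.4   14.1] [0.49 0.11 0.63] [0.17 0.18 0.43]
```

servo_tool --motion '[{"wx": 0, "wy": 0, "wz": 0, "dx": 0, "dy": 0, "dz": 0.01, "fingers": 1}, {"wx": 0, "wy": 0, "wz": 0, "dx": 0, "dy": 0, "dz": 0.02, "fingers": 1}, {"wx": 0, "wy": 0, "wz": 0, "dx": 0, "dy": 0, "dz": 0.03, "fingers": 1}, {"wx": 0, "wy": 0, "wz": 0, "dx": 0, "dy": 0, "dz": 0.03, "fingers": 1}]'

```text
clock: 18.1
eef_pos: [525.8, -263.4, 11.1]
eef_rot: [3.142, -0.0, 0.426]
wrist_force: [-0.4, -0.1, 2.0]
finger_gap: 0.8
finger_force: 0.6
```

```bash
python3 f.py
```

```text
18.25 [ 525.8 -263.4   11.1] [0.27 0.28 1.68] [0.75 0.23 0.24]
```

servo_tool --motion '[{"wx": 0, "wy": 0, "wz": 0, "dx": 0, "dy": 0, "dz": 0.01, "fingers": 1}, {"wx": 0, "wy": 0, "wz": 0, "dx": 0, "dy": 0, "dz": 0.02, "fingers": 1}, {"wx": 0, "wy": 0, "wz": 0, "dx": 0, "dy": 0, "dz": 0.03, "fingers": 1}, {"wx": 0, "wy": 0, "wz": 0, "dx": 0, "dy": 0, "dz": 0.035, "fingers": 1}, {"wx": 0, "wy": 0, "wz": 0, "dx": 0, "dy": 0, "dz": 0.035, "fingers": 1}]'

```text
clock: 18.75
eef_pos: [525.8, -263.4, 7.6]
eef_rot: [3.142, -0.0, 0.426]
wrist_force: [-0.5, 0.3, 2.4]
finger_gap: 0.6
finger_force: 1.5
```

```bash
sed -i 's/range(3)/range(8)/' f.py; python3 f.py
```

```text
19.15 [ 525.8 -263.4    7.6] [-0.48 -0.01  3.12] [0.39 0.26 0.45]
```

servo_tool --motion '[{"wx": 0, "wy": 0, "wz": 0, "dx": 0, "dy": 0, "dz": 0.01, "fingers": 1}, {"wx": 0, "wy": 0, "wz": 0, "dx": 0, "dy": 0, "dz": 0.015, "fingers": 1}, {"wx": 0, "wy": 0, "wz": 0, "dx": 0, "dy": 0, "dz": 0.015, "fingers": 1}, {"wx": 0, "wy": 0, "wz": 0, "dx": 0, "dy": 0, "dz": 0.015, "fingers": 1}, {"wx": 0, "wy": 0, "wz": 0, "dx": 0, "dy": 0, "dz": 0.015, "fingers": 1}]'

```text
clock: 19.65
eef_pos: [525.8, -263.4, 6.1]
eef_rot: [3.141, -0.0, 0.426]
wrist_force: [-0.7, 0.0, 4.2]
finger_gap: 0.5
finger_force: 1.9
```

```bash
python3 f.py
```

```text
20.05 [ 525.8 -263.4    6.1] [ 0.34 -0.2   3.35] [0.55 0.37 0.79]
```

servo_tool --motion '[{"wx": 0, "wy": 0, "wz": 0, "dx": 0, "dy": 0, "dz": -0.05, "fingers": 1}, {"wx": 0, "wy": 0, "wz": 0, "dx": 0, "dy": 0, "dz": -0.15, "fingers": 1}, {"wx": 0, "wy": 0, "wz": 0, "dx": 0, "dy": 0, "dz": -0.4, "fingers": 1}, {"wx": 0, "wy": 0, "wz": 0, "dx": 0, "dy": 0, "dz": -0.8, "fingers": 1}, {"wx": 0, "wy": 0, "wz": 0, "dx": 0, "dy": 0, "dz": -1, "fingers": 1}]'

```text
clock: 20.55
eef_pos: [526.3, -263.7, 109.6]
eef_rot: [3.139, -0.002, 0.426]
wrist_force: [-0.6, -0.3, 0.1]
finger_gap: 0.7
finger_force: 0.0
```

servo_tool --motion '[{"wx": 0, "wy": 0, "wz": 0, "dx": -0.3, "dy": 0, "dz": -0.4, "fingers": 1}, {"wx": 0, "wy": 0, "wz": 0, "dx": -0.6, "dy": 0, "dz": -0.8, "fingers": 1}, {"wx": 0, "wy": 0, "wz": 0, "dx": -0.8, "dy": 0, "dz": -1, "fingers": 1}, {"wx": 0, "wy": 0, "wz": 0, "dx": -0.8, "dy": 0, "dz": -1, "fingers": 1}, {"wx": 0, "wy": 0, "wz": 0, "dx": -0.8, "dy": 0, "dz": -1, "fingers": 1}]'

```text
clock: 21.05
eef_pos: [452.8, -296.2, 205.8]
eef_rot: [-3.141, -0.0, 0.425]
wrist_force: [-0.4, -0.1, -0.2]
finger_gap: 0.4
finger_force: 0.0
```

```bash
python3 f.py; python3 - <<'E'
from h import *
a=camera('scene');b=camera('side')
for n,c in(('scene',a),('side',b)):
    o=cv2.imread(f'pics/{n}0.png')[:,:,::-1].astype(int);X=proj(c,[571,183,82]).astype(int)
    d=np.abs(c['image'].astype(int)-o).max(2)[X[1]-15:X[1]+25,X[0]-20:X[0]+20];print(n,'changed px near square',(d>60).sum())
print(sign_off())
E
```

```text
21.45 [ 453.  -295.8  204.9] [ 0.07 -0.12  0.19] [0.4  0.41 0.38]
scene changed px near square 0
side changed px near square 0
the job is handed in; nothing more can be done
None
```

I pressed the square head to about 6–7 mm, held it for about 2 s and let it back up, then pressed the wide key to about 5 mm, drew back and handed the job in at about 21 s. Both depths come from the measured force, and sign_off returned no verdict.

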